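# Bring red oxide round to the tap and lock the carousel

### The arm

A 6-joint arm with a two-finger parallel gripper is mounted at the origin on the work surface. World frame = base frame: x ahead of the robot, y to its left, z up, the work surface at z = 0. Lengths are in mm, angles in rad, forces in N, time in s.
With the tool pointing down it reaches from about 400 to 925 mm from the base axis. Payload 12.5 kg.
Tool frame: the origin (TCP) lies where the fingers leave the gripper's body, on its centre line; the fingertips stand 78 mm ahead of it and the grasp point (between the pads) lies 59 mm ahead of it; z points along the fingers, y is the direction in which the jaws open and shut (so a half turn about z gives the same grasp; the last joint's range is limited). The gripper opens to 95 mm and grips with 3 to 60 N. Pads are 20 mm wide; open, the fingers measure 119 mm over their backs; the gripper's body (75 mm by 180 mm) begins 59 mm behind the grasp point.
Start: joints at [1.234, 0.491, 1.559, -0, 1.092, -0.106], TCP at [142.952, 608.443, 292.261] pointing down, gripper open.
Joint ranges: [-3.1, 3.1], [-0.84, 2.19], [0.05, 2.79], [-1.13, 4.28], [0.06, 2.93], [-2.69, 2.69]. Speed limits (rad/s): [2.22, 2.22, 2.79, 3.14, 3.14, 3.14].

### API

Orientations are given as [roll, pitch, yaw] about the fixed x, y, z axes, in that order (R = Rz(yaw) Ry(pitch) Rx(roll)).
In Python, from cell import env, viewer, ticket, search_frame gives the robot as it stands.
- The arm moves only by the shell command python3 -m inch 'ROWS'. ROWS is a JSON object of lists of equal length, an entry for each row: "hand": the opening, from 0 (shut) to 1 (fully open); "delta_pos": the shift along the tool's x, y, z in cm, a list of three; "turn": the turn about the tool's z in rad. A call has 1 to 20 rows; each row shifts and turns the commanded pose from where the row before left it, along the tool's axes as they then stand; what a row does not reach is not made up. A row lasts 1/10 s, in which the tool goes at most 50 mm and 8.59 degrees, less where a joint would pass 70% of its speed; a pose out of reach is approached as far as the arm can. A call is refused whole if a number of a shift passes 5 or a number of a turn 0.15, either way. A call with a gripper value outside its range is refused whole. The fingers move at their own pace and stop on an object; the grip force is fixed at half the most. Time passes only in rows, so rows that do not move let the fingers close. It gives the time, the measured TCP pose, the force and the opening at its end, in the units of the state.
- env.state(): the state, without advancing time (a new reading comes with each control period).
- viewer.read_camera(name): name is "scene" or "side" or "wrist"; returns (picture, depth): 384x512x3 uint8, blue, green, red; 384x512 float32, mm along the optical axis (not along the pixel's ray), 0 where there is no reading.
- viewer.get_calibration(name): a dict with "fx", "fy", "cx", "cy" (pixels), "k1" (the pictures are not rectified: a ray, as slopes to the right and down, at radius r is drawn at 1 + k1 r^2 times it, then the intrinsics apply), "T" (4x4, takes a point from camera to world coordinates). Camera axes: x right, y down, z forward; pixel columns grow to the right and rows downward; lengths in mm; the calibration is good to about 2 mm. A picture is of the moment at which its call begins: read the wrist's pose just before it. get_calibration takes no time and is no camera call; for the wrist camera it gives the pose at the moment of the call.
- ticket.job_done(): hands the job in, once; it reports no verdict.
Trained networks look in the newest picture that a camera, given by its name, has taken for a name from the list of things; names that differ only in an ending like _2 or _b are one class to them, and where a whole thing is asked for, a point or a joint stands for the part that bears it (a point fixed in the world has none). Each returns a list of dicts, best first, with "p" (0 to 1); they miss things now and then, are a little off and sometimes report something else, mostly with a low value. They report only what shows in the picture. A call takes as long as a camera call. They do not tell look-alikes from the thing itself.
- search_frame(camera, label): "centre" ([column, row] in pixels, amid what is visible of it).
The state is a dict: "t": time; "joints": joint angles; "qvel": joint speeds; "tau": joint torques, N m; "eef_pos": TCP position; "tcp_rot": TCP orientation; "ft_force": force on the tool from outside, world axes, zero at the start; "moment": the same for the moment, N m; "opening": opening from 0.0 (shut) to 1.0 (fully open).
Only numpy, scipy, OpenCV 4.12 (cv2) and the standard library are available. Lean on these libraries where they do the work, as an engineer would, in place of code of your own. Each camera call takes 0.05 s, during which the arm holds its last target.

### The job

The tin waiting at the front of the colourant dispenser is to get red oxide next. Swing the lock lever right out, turn the carousel by the bar handle on top, the shorter way round, until the red-oxide canister stands at the dispensing position behind the tin, then swing the lever fully home again so that the carousel is locked there. Leave the tin, the canisters in their pockets and everything else on the bench undisturbed, and take the hand away.

Things in the scene. Friction and masses are not known exactly. Their poses are not given: they have to be found in the camera images.
- turn_handle (a point): Centre of the turning handle: a level black bar on top of the centre column, 120 mm long, 24 mm wide, 28 mm tall (14 mm above and below this point, which is 286 mm above the bench), centred on the carousel's vertical axis and fixed to the carousel. The point's x axis runs along the bar. The canister lids are 56 mm below this point.
- carousel (a joint): Carousel angle, rad, anticlockwise positive seen from above, 0 at the start. Turns endlessly (value does not wrap), stays where left; friction about 0.1 N m. Seven stations at multiples of 2 pi / 7; aluminium deck 300 mm across, top 120 mm above the bench, a brass tap under its rim at each station.
- lock_lever (a joint): Lock lever angle, rad: 0 = fully home (nose in a notch, carousel locked), 0.3 = nose just clear, 0.55 = fully out. Grows clockwise seen from above; stays where left (about 2 N at the grip). The tapered notch draws the carousel in from up to 2.5 degrees off; further off, the nose lands on the index plate and the lever stops at 0.25 to 0.3.
- lever_grip (a point): On the lock lever's upright black round grip: 26 mm diameter, from 80 to 188 mm above the bench; this point is on its axis, 165 mm up. It stands at the end of a red lever outside the carousel, on the robot's left, 97 mm from the lever's vertical pivot. The point's x axis points from the pivot to the grip.
- dispenser: The bench dispenser's grey base, fixed to the bench. Origin on the carousel's vertical axis at bench level; its -x axis is the front, where the work tin stands on the tin rest. The lock lever's pivot is at x = -16, y = +138 mm in this frame. Canisters stand on a circle of 103 mm radius about the axis.
- dispense_point (a point): The dispensing position: where the middle of the wanted canister must stand, at the front of the dispenser, 103 mm from the axis and 175 mm above the bench, just beyond the work tin as seen from the robot. Fixed to the base.
- can_red_mid (a point): Centre (half-way up) of the red-oxide colourant canister: aluminium, 78 mm in diameter, 110 mm tall, with a dark brown-red lid and band; stands loose in a pocket of the carousel with about 2 mm of play. It starts at any station but the front one.
- work_tin_mid (a point): Centre of the small cream-banded work tin, 72 mm in diameter, 68 mm tall, standing loose on the tin rest at the front of the dispenser, 158 mm from the carousel axis, under the tap.
- can_white_mid (a point): Centre of the white canister (same size as the red-oxide one), in another pocket of the carousel; it starts at the front, at the dispensing position.
- can_black_mid (a point): Centre of the black canister (same size as the red-oxide one), in another pocket of the carousel.
- can_ochre_mid (a point): Centre of the yellow ochre canister (same size as the red-oxide one), in another pocket of the carousel.
- can_green_mid (a point): Centre of the dark green canister (same size as the red-oxide one), in another pocket of the carousel.
- can_blue_mid (a point): Centre of the dark blue canister (same size as the red-oxide one), in another pocket of the carousel.
- can_grey_mid (a point): Centre of the grey canister (same size as the red-oxide one), in another pocket of the carousel.
- thinner_jar: Amber jar with a steel cap, 60 mm in diameter, 100 mm tall, standing behind the lock lever's swing, beside the dispenser; origin under its centre. Leave alone.
- paint_brush: Paint brush 190 mm long lying on the bench. Leave alone.
- spanner: Spanner 200 mm long lying on the bench. Leave alone.
- scraper: Scraper 200 mm long lying on the bench. Leave alone.
- drift_bar: Flat dark steel bar 180 x 32 x 12 mm lying on the bench. Leave alone.
Things that resemble listed ones, but are neither listed nor needed, are in the scene too. What is shaped like the part that bears work_tin_mid but pink is not meant.

How it is judged (in metres and radians):
On the way, in this order (a step that is already met when the one before it is completed fails the run):
1. the lock lever has been swung out, clear of the index plate (beyond 0.28 rad) (value of joint lock_lever above 0.28 rad), for 0.1 s.
2. with the lever still out, the red-oxide canister has been brought round to the dispensing position (within 12 mm) (horizontal distance between can_red_mid and dispense_point below 0.012 m and value of joint lock_lever above 0.15 rad), for 0.2 s.
At the end, for the whole second after the job is handed in: The red-oxide canister stands upright in its pocket with its centre within 10 mm of the dispensing position, the carousel is at rest having gone the shorter way, the lock lever is home (below 0.06 rad), and the work tin still stands on its rest (horizontal distance between can_red_mid and dispense_point below 0.01 m and angle between can_red_mid's own z axis and vertical below 0.06 rad and value of joint lock_lever below 0.06 rad and value of joint carousel between -2.85 and 2.85 rad and velocity of joint carousel between -0.05 and 0.05 rad/s and horizontal distance between work_tin_mid and dispense_point below 0.075 m and angle between work_tin_mid's own z axis and vertical below 0.1 rad); the robot touches nothing.
It fails at once if the carousel is turned the longer way round (more than 2.85 rad either way from its start) (value of joint carousel above 2.85 rad or value of joint carousel below -2.85 rad).
It fails at once if a canister is tipped (beyond 0.25 rad) or lifted out of its pocket (angle between any of can_white_mid, can_red_mid, can_black_mid, can_ochre_mid, can_green_mid, can_blue_mid, can_grey_mid's own z axis and vertical above 0.25 rad or height (world z) of any of can_white_mid, can_red_mid, can_black_mid, can_ochre_mid, can_green_mid, can_blue_mid, can_grey_mid above 0.2 m or height (world z) of any of can_white_mid, can_red_mid, can_black_mid, can_ochre_mid, can_green_mid, can_blue_mid, can_grey_mid below 0.16 m).
It fails at once if the work tin is pushed about (more than 15 mm) or tipped (distance of work_tin_mid from where it was at the start of the episode above 0.015 m or angle between work_tin_mid's own z axis and vertical above 0.3 rad).
It fails at once if something else on the bench is disturbed (moved more than 20 mm) (distance of any of thinner_jar, paint_brush, spanner, scraper, drift_bar from where it was at the start of the episode above 0.02 m).
It also fails if it takes over 72 s, if anything falls off the work surface, if the arm or the gripper's body presses on something with over 40 N, if the wrist force passes 120 N, or if a joint passes its speed limit or range.

## Working session

There is one attempt and no reset: what is moved stays moved. The work goes in short steps, Python scripts to look and compute and a shell command to move; the robot and the scene stay as the last step left them, time stands still between calls to the robot, and variables do not carry over. Pictures are saved under pics/ and viewed, and the job is handed in when it is done.

```bash
mkdir -p pics; ls; python3 - <<'E'
from cell import env, viewer
import cv2
print(env.state())
for n in ("scene","side","wrist"):
    p,d=viewer.read_camera(n); cv2.imwrite(f"pics/a_{n}.png",p)
    import numpy as np; np.save(f"pics/a_{n}_d.npy",d)
    c=viewer.get_calibration(n); print(n,c)
E
```

```text
pics
{'t': 0.0, 'joints': array([ 1.23437211e+00,  4.91580804e-01,  1.55946360e+00, -2.68994069e-06,
        1.09172055e+00, -1.05604188e-01]), 'qvel': array([-0.00078602, -0.00043108,  0.00086243,  0.00062522,  0.00101131,
       -0.00292203]), 'tau': array([ 1.79095634e-03, -6.12646222e+01, -2.58187580e+01,  6.93069468e-02,
        4.82361973e-02, -1.07997494e-04]), 'eef_pos': array([142.91074655, 608.27150911, 291.64363259]), 'tcp_rot': array([-3.14042663e+00, -1.21197494e-04,  2.91077380e+00]), 'ft_force': array([ 0.33462472, -0.81876908, -0.3121472 ]), 'moment': array([ 0.02094277,  0.00732507, -0.04292686]), 'opening': 1.001542840675809}
scene {'fx': 394.29013231394583, 'fy': 394.29013231394583, 'cx': 253.06044259666467, 'cy': 192.1832864828829, 'k1': -0.0820332770885313, 'T': array([[-3.98450866e-01,  6.18989759e-01, -6.76822418e-01,
         1.54481677e+03],
       [ 9.17185994e-01,  2.70995720e-01, -2.92114997e-01,
         4.33709877e+02],
       [ 2.59978622e-03, -7.37165516e-01, -6.75707217e-01,
         1.22558529e+03],
       [ 0.00000000e+00,  0.00000000e+00,  0.000000
[... 305 characters left out ...]
 6.06107152e-01,
        -1.15892230e+03],
       [-5.32589817e-03, -7.78517546e-01, -6.27600244e-01,
         1.35587814e+03],
       [ 0.00000000e+00,  0.00000000e+00,  0.00000000e+00,
         1.00000000e+00]])}
wrist {'fx': 265.12246797110333, 'fy': 265.12246797110333, 'cx': 256.94635115798985, 'cy': 186.61468326478246, 'k1': -0.04936537757104927, 'T': array([[ 2.28924186e-01,  9.39523498e-01,  2.54733809e-01,
         7.11907677e+01],
       [ 9.73443860e-01, -2.20711330e-01, -6.07746678e-02,
         6.26039172e+02],
       [-8.76590756e-04,  2.61881853e-01, -9.65099542e-01,
         3.83769710e+02],
       [ 0.00000000e+00,  0.00000000e+00,  0.00000000e+00,
         1.00000000e+00]])}
```

View pics/a_scene.png

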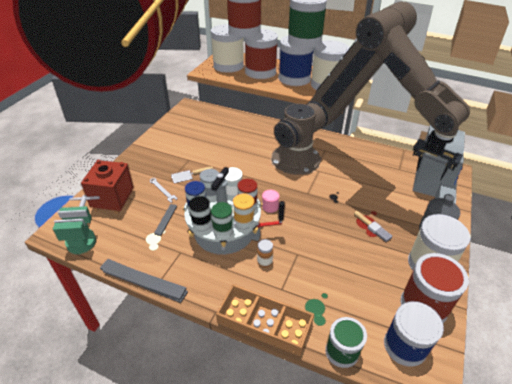

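View pics/a_side.png

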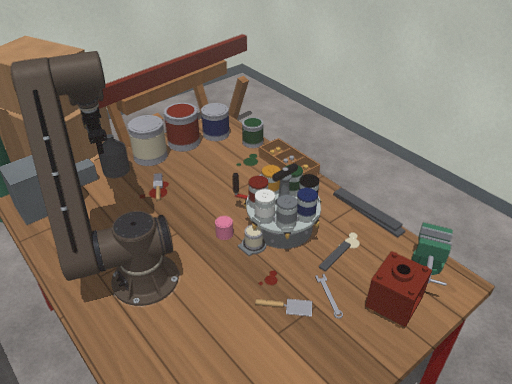

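View pics/a_wrist.png

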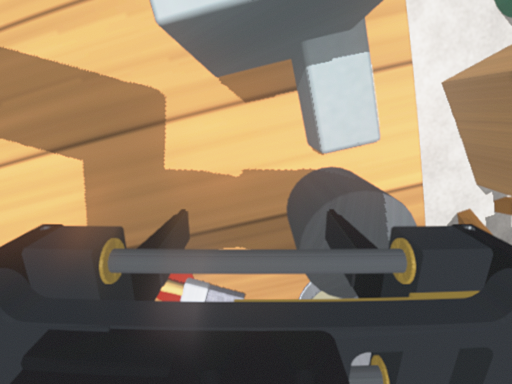

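```bash
cat > h.py <<'E'
import numpy as np, cv2
from cell import env, viewer
def ray(c,u,v):
    K=np.array([[c["fx"],0,c["cx"]],[0,c["fy"],c["cy"]],[0,0,1]])
    x,y=cv2.undistortPoints(np.array([[[u,v]]],float),K,np.array([c["k1"],0,0,0.]))[0,0]
    d=c["T"][:3,:3]@np.array([x,y,1.]); return c["T"][:3,3],d
def at_z(c,u,v,z):
    o,d=ray(c,u,v); return o+d*(z-o[2])/d[2]
def dep(c,u,v,D):
    o,d=ray(c,u,v); return o+d*D[int(round(v)),int(round(u))]
def proj(c,P):
    R=c["T"][:3,:3];t=c["T"][:3,3]
    q=R.T@(np.asarray(P,float)-t); x,y=q[0]/q[2],q[1]/q[2]; k=1+c["k1"]*(x*x+y*y)
    return np.array([c["fx"]*x*k+c["cx"],c["fy"]*y*k+c["cy"]])
E
python3 - <<'E'
import cv2
a=cv2.imread("pics/a_scene.png")[155:275,160:310]; b=cv2.imread("pics/a_side.png")[150:260,205:345]
cv2.imwrite("pics/c1.png",cv2.resize(a,None,fx=5,fy=5,interpolation=2)); cv2.imwrite("pics/c2.png",cv2.resize(b,None,fx=5,fy=5,interpolation=2))
from cell import search_frame
from h import *
for cam in ("scene","side"):
    c=viewer.get_calibration(cam); D=np.load(f"pics/a_{cam}_d.npy")
    for l in ["turn_handle","lever_grip","can_red_mid","can_white_mid","work_tin_mid","thinner_jar","dispenser","can_blue_mid","can_ochre_mid"]:
        for r in search_frame(cam,l)[:2]:
            u,v=r["centre"]; print(cam,l,np.round([u,v],1),round(r["p"],2),dep(c,u,v,D).round())
E
```

```text
scene turn_handle [210.8 227.7] 0.91 [ 691. -107.  130.]
scene turn_handle [161.4 189.4] 0.58 [ 478. -488.    8.]
scene lever_grip [279.  220.3] 0.5 [518. 103.  91.]
scene can_red_mid [248.  192.7] 0.57 [550. -16. 222.]
scene can_white_mid [235.3 182.5] 0.83 [505. -91. 211.]
scene work_tin_mid [270.2 201.6] 0.85 [401.  20.  58.]
scene thinner_jar [264.  252.9] 0.87 [687. 108.  83.]
scene dispenser [227.3 237.1] 0.69 [710. -29. 132.]
scene can_blue_mid [193.4 190.2] 0.79 [ 628. -206.  231.]
scene can_ochre_mid [242.6 211.9] 0.69 [638.   1. 208.]
side turn_handle [278.2 217.6] 0.86 [ 484. -195.  166.]
side lever_grip [234.6 187.5] 0.72 [508. 106. 113.]
side lever_grip [251.8 183.7] 0.64 [485. -39. 233.]
side can_red_mid [255.4 185.3] 0.71 [495. -48. 225.]
side can_white_mid [265.1 208.2] 0.7 [ 454. -154.  202.]
side can_white_mid [252.4 181.5] 0.2 [497. -27. 231.]
side work_tin_mid [225.8 229.2] 0.85 [359. -27.  58.]
side work_tin_mid [255.3 238.1] 0.65 [ 404. -157.   80.]
side dispenser [279.7 227.2] 0.8 [ 487. -203.  121.]
side dispenser [309.4 180.7] 0.67 [ 671. -165.  231.]
side can_blue_mid [304.9 202.5] 0.85 [ 577. -239.  219.]
side can_ochre_mid [271.5 177.9] 0.55 [ 526. -106.  281.]
side can_ochre_mid [275.8 216.5] 0.2 [ 489. -177.  156.]
```

View pics/c1.png

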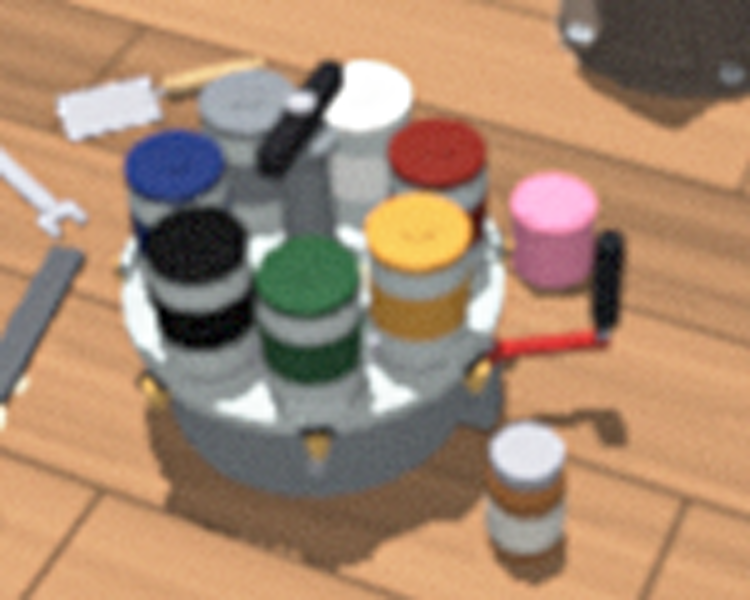

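View pics/c2.png

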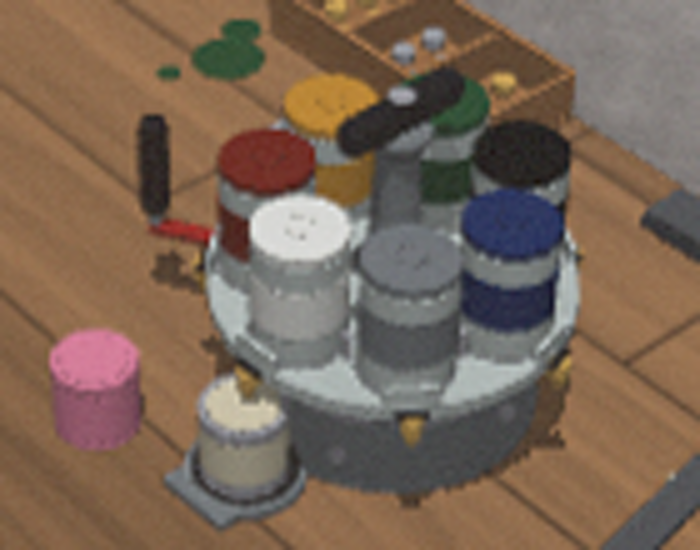

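```bash
python3 - <<'E'
from h import *
from scipy.optimize import least_squares
names=["white","red","ochre","green","black","blue","grey"]
S=[(366,95),(437,152),(418,232),(308,275),(197,245),(175,165),(248,102)]
T=[(300,230),(267,160),(331,105),None,(522,155),(512,225),(411,260)]
cs=viewer.get_calibration("scene");ct=viewer.get_calibration("side")
A=[at_z(cs,160+u/5,155+v/5,230) for u,v in S]
B=[None if q is None else at_z(ct,205+q[0]/5,150+q[1]/5,230) for q in T]
def fit(P):
    def f(p):
        r=[]
        for i,q in enumerate(P):
            if q is None: continue
            a=p[2]-i*2*np.pi/7
            r+=[p[0]+103*np.cos(a)-q[0],p[1]+103*np.sin(a)-q[1]]
        return r
    s=least_squares(f,[550,-120,3.0]); return s.x,np.abs(s.fun).max()
print(fit(A),fit(B))
for n,a,b in zip(names,A,B): print(n,a[:2].round(),None if b is None else b[:2].round())
for nm,z,u,v in [("cap",302,301,101),("e1",300,333,70),("e2",300,270,158),("gripbot",80,605,338),("griptop",188,608,240),("jar",100,527,452),("tinpink",68,555,205)]:
    print(nm,at_z(cs,160+u/5,155+v/5,z).round())
for nm,z,u,v in [("cap",302,403,95),("e1",300,350,125),("e2",300,458,73),("griptop",188,153,122),("gripbot",80,155,222),("tin",85,243,408)]:
    print(nm,at_z(ct,205+u/5,150+v/5,z).round())
E
```

```text
(array([ 587.59261956, -108.72479234,    3.17575429]), np.float64(2.8529663945728316)) (array([ 579.40067388, -122.57458552,    3.16657672]), np.float64(2.1291877966632455))
white [ 482. -110.] [ 478. -125.]
red [521. -32.] [514. -44.]
ochre [607.  -8.] [599. -21.]
green [679. -62.] None
black [ 684. -150.] [ 671. -166.]
blue [ 614. -207.] [ 605. -222.]
grey [ 527. -192.] [ 518. -204.]
cap [ 584. -112.  302.]
e1 [ 540. -107.  300.]
e2 [ 646. -104.  300.]
gripbot [517. 111.  80.]
griptop [518. 108. 188.]
jar [666. 105. 100.]
tinpink [377.  14.  68.]
cap [ 584. -119.  302.]
e1 [ 530. -120.  300.]
e2 [ 638. -123.  300.]
griptop [509.  97. 188.]
gripbot [509.  99.  80.]
tin [ 418. -130.   85.]
```

```bash
python3 - <<'E'
from h import *
for cam,pts in (("scene",[(150,150),(350,250),(264,246),(221,208),(247,184)]),("side",[(100,300),(300,300),(200,200),(264,195),(258,181),(307,194)])):
    c=viewer.get_calibration(cam); D=np.load(f"pics/a_{cam}_d.npy")
    img=cv2.imread(f"pics/a_{cam}.png")
    for u,v in pts: print(cam,u,v,dep(c,u,v,D).round(1))
    P=env.state()["eef_pos"]
    for q in [(0,0,0),P,(95,0,0),(-95,0,0),(0,95,0),(0,-95,0)]:
        u,v=proj(c,q); print(u,v); cv2.circle(img,(int(round(u)),int(round(v))),1,(0,255,0),-1)
    cv2.imwrite(f"pics/b_{cam}.png",img)
a=cv2.imread("pics/b_scene.png")[90:220,250:500];b=cv2.imread("pics/b_side.png")[130:310,80:220]
cv2.imwrite("pics/d.png",np.hstack([cv2.resize(a,(500,260)),cv2.resize(b,(280,360))[:260]]) )
cv2.imwrite("pics/d2.png",cv2.resize(b,None,fx=3,fy=3))
E
```

```text
scene 150 150 [ 239.1 -716.6    5. ]
scene 350 250 [477.8 394.6   2.9]
scene 264 246 [670.8 101.1 100.8]
scene 221 208 [673.9 -66.5 233.9]
scene 247 184 [514.7 -36.2 230.3]
295.2854035375044 158.66775953968562
434.42703973322455 158.67481683402647
289.01173341163076 169.49859891961304
301.1543627854836 148.52962008602813
313.21910090612425 163.35787193914658
277.8054228283603 154.11199390498555
side 100 300 [-176.    10.3    4.8]
side 300 300 [ 376.7 -440.6    4.7]
side 200 200 [416.1 245.8   3.3]
side 264 195 [ 480.1 -117.   228.3]
side 258 181 [513.  -42.  234.1]
side 307 194 [ 610.4 -214.6  227. ]
145.00142838434664 278.71405118560665
94.63759999459282 132.36076023280208
166.8649037059887 266.66180727648674
122.03919761867823 291.3646756391051
132.86165207739043 264.0129780909184
157.97904118762767 294.39761289103615
```

View pics/d.png

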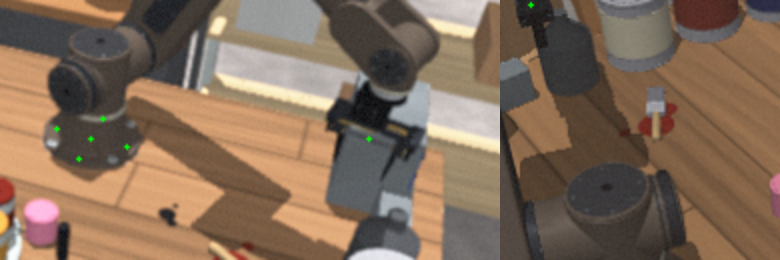

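View pics/d2.png

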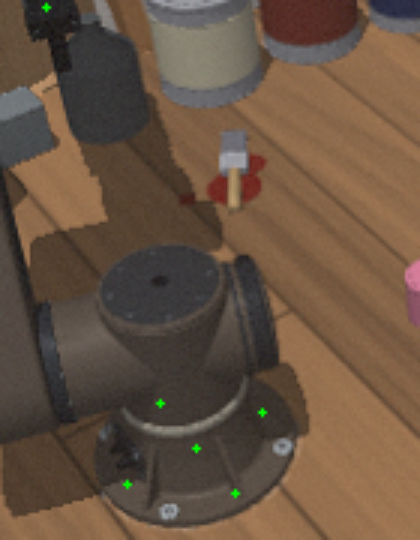

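Both cameras agree to about 12 mm. The axis is near (583,-116) and the grip near (513,104). Red stands one station to the left of white, so it needs +51.4° anticlockwise.

Look-alikes:
- **Work tin:** cream tin at side (253,232); the pink one at side (224,226) is a decoy.
- **Red canister:** red lid at side (258,182), with no other red lid on the carousel. The crops confirm it. The big red tin at side (180,125) is background.
- **Lever grip:** black upright at side (236,180).
- **Turn handle:** bar at side (285,169).

I'll rise first, then look closer with the wrist camera.

```bash
python3 -m inch '{"hand":[1,1,1,1,1,1,1,1,1],"delta_pos":[[0,0,-1.5],[0,0,-1.5],[0,0,-1.5],[0,0,-1.5],[0,0,-1.5],[0,0,-1.5],[0,0,-1.5],[0,0,-1.5],[0,0,-1.5]],"turn":[0.148,0.148,0.148,0.148,0.148,0.148,0.148,0.148,0.148]}'
```

```text
t: 1.95
eef_pos: [142.9, 608.3, 427.9]
tcp_rot: [3.142, -0.0, 1.573]
ft_force: [0.6, -0.6, 0.2]
opening: 0.999
```

```bash
python3 -m inch '{"hand":[1,1,1,1,1,1,1,1,1,1,1,1,1,1,1,1,1],"delta_pos":[[-3.4,2.2,0],[-3.4,2.2,0],[-3.4,2.2,0],[-3.4,2.2,0],[-3.4,2.2,0],[-3.4,2.2,0],[-3.4,2.2,0],[-3.4,2.2,0],[-3.4,2.2,0],[-3.4,2.2,0],[-3.4,2.2,0],[-3.4,2.2,0],[-3.4,2.2,0],[-3.4,2.2,0],[-3.4,2.2,0],[-3.4,2.2,0],[0,0,0]],"turn":[0,0,0,0,0,0,0,0,0,0,0,0,0,0,0,0,0]}'
python3 - <<'E'
from h import *
print(env.state()["eef_pos"])
c=viewer.get_calibration("wrist")
p,d=viewer.read_camera("wrist"); cv2.imwrite("pics/e.png",p); np.save("pics/e_d.npy",d); np.save("pics/e_T.npy",c["T"])
for q in [(511,104,188),(583,-116,300),(517,-40,230)]: print(q,proj(c,q))
E
```

```text
t: 3.65
eef_pos: [501.1, 64.1, 426.7]
tcp_rot: [-3.141, 0.001, 1.575]
ft_force: [-1.4, 1.2, 0.2]
opening: 0.998
[501.14652089  64.08502887 426.72994082]
(511, 104, 188) [265.07642792 143.5490432 ]
(583, -116, 300) [332.45635799 361.73369548]
(517, -40, 230) [269.54482524 265.01933159]
```

View pics/e.png

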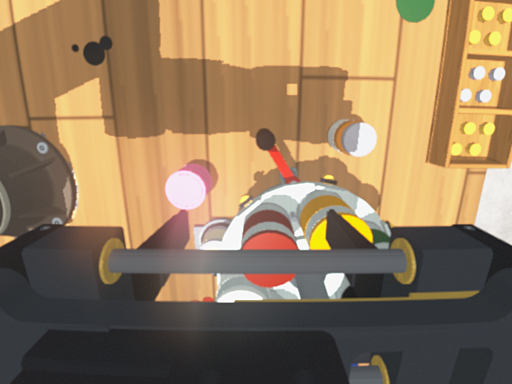

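```bash
python3 - <<'E'
from h import *
p=cv2.imread("pics/e.png"); cv2.imwrite("pics/e2.png",cv2.resize(p[100:310,180:410],None,fx=3.4,fy=2.8,interpolation=2)[:600])
cv2.imwrite("pics/e3.png",cv2.resize(p[110:195,225:325],None,fx=6,fy=6,interpolation=2))
E
```

```text
(no output)
```

View pics/e3.png

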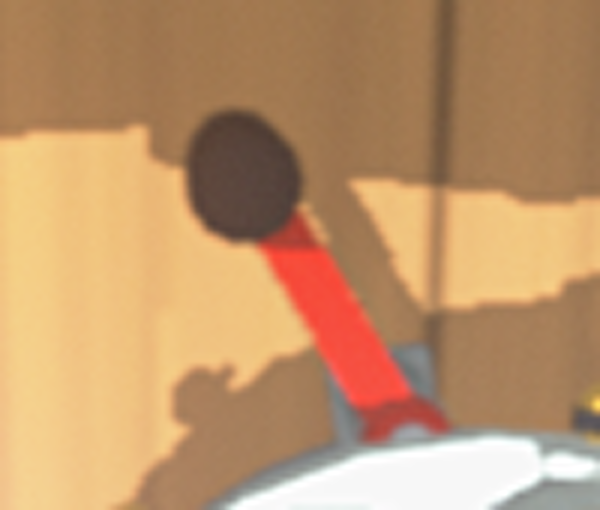

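```bash
python3 - <<'E'
from h import *
c=viewer.get_calibration("wrist"); print(c["T"][:3,3])
D=np.load("pics/e_d.npy")
for u,v in [(264,135),(265,140),(267,144)]: print(dep(c,u,v,D).round())
for z in (80,130,188):
  print(z,at_z(c,225+244/6-.4,110+175/6-.4,z).round(1))
img=cv2.imread("pics/e.png")
# fit: project capsule outline
hsv=img.astype(int).sum(2); m=(hsv<230).astype(np.uint8); m[:110]=0;m[160:]=0;m[:,:240]=0;m[:,290:]=0
n,l,s,ce=cv2.connectedComponentsWithStats(m); k=1+s[1:,4].argmax(); print(s[k],ce[k])
def model(x,y):
    M=np.zeros(m.shape,np.uint8); R=13
    for z in np.arange(80,189,4):
        q=np.array([proj(c,(x+R*np.cos(t),y+R*np.sin(t),z)) for t in np.linspace(0,6.28,24)])
        cv2.fillConvexPoly(M,np.round(q*16).astype(int),1,shift=4)
    return M
best=max(((M:=model(x,y)),(np.sum(M&(l==k).astype(np.uint8))/np.sum(M|(l==k))),x,y)[1:] for x in range(500,522,2) for y in range(92,118,2))
print(best)
E
```

```text
[499.288302   139.76443241 518.75625331]
[508. 116. 187.]
[510. 110. 189.]
[512. 105. 187.]
80 [513.4 102.4  80. ]
130 [511.8 106.6 130. ]
188 [509.9 111.6 188. ]
[257 129  18  21 289] [265.23875433 138.84775087]
(np.float64(0.6713286713286714), 512, 112)
```

View pics/e2.png

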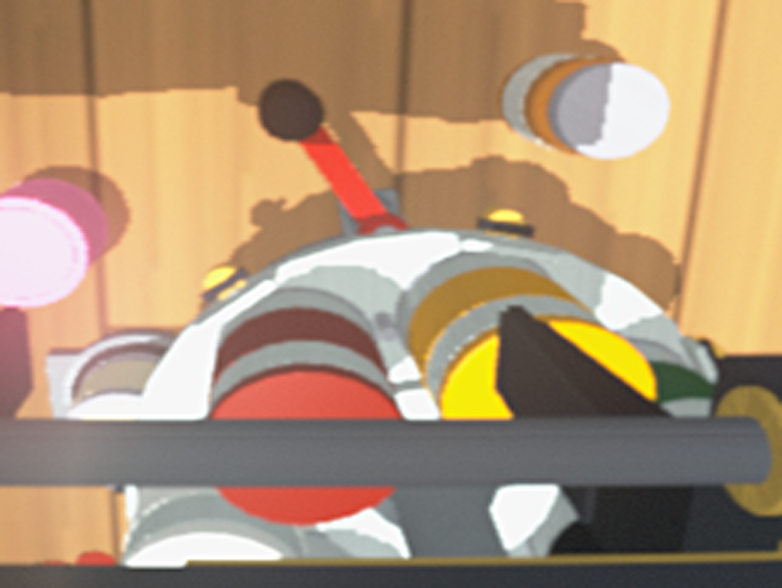

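```bash
python3 -m inch '{"hand":[0.85,0.85,0.85,0.85,0.85,0.85,0.85,0.85,0.85],"delta_pos":[[2.15,0.5,2],[2.15,0.5,2],[0,0,3],[0,0,3],[0,0,3],[0,0,3],[0,0,3],[0,0,1.8],[0,0,0]],"turn":[0,0,0,0,0,0,0,0,0]}'
python3 - <<'E'
from h import *
p,d=viewer.read_camera("wrist"); cv2.imwrite("pics/f.png",p)
p,d=viewer.read_camera("side"); cv2.imwrite("pics/f2.png",cv2.resize(p[120:270,180:340],None,fx=4,fy=4,interpolation=2))
E
```

```text
t: 4.6
eef_pos: [507.7, 111.2, 217.5]
tcp_rot: [-3.138, 0.0, 1.58]
ft_force: [0.6, -0.1, -0.6]
opening: 0.85
```

View pics/f.png

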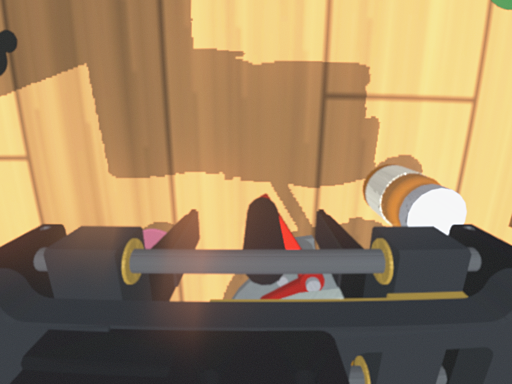

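View pics/f2.png

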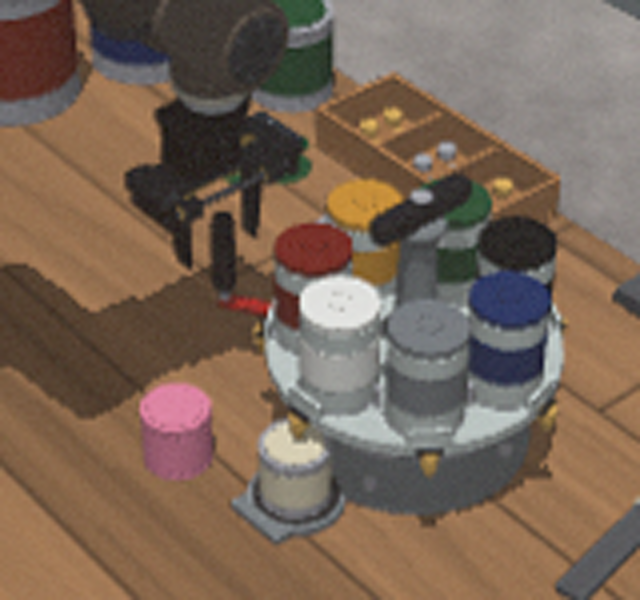

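```bash
python3 -m inch '{"hand":[0.4,0.2,0.2,0.2,0.2,0.2],"delta_pos":[[-0.3,0.2,0],[0,0,0],[0,0,0],[0,0,0],[0,0,0],[0,0,0]],"turn":[0,0,0,0,0,0]}'
python3 - <<'E'
from h import *
p,d=viewer.read_camera("wrist"); cv2.imwrite("pics/g.png",p)
s=env.state(); print(s["opening"],s["eef_pos"],s["ft_force"])
E
```

```text
t: 5.3
eef_pos: [511.0, 107.4, 219.3]
tcp_rot: [3.141, -0.0, 1.579]
ft_force: [0.0, -0.2, 0.2]
opening: 0.406
0.3615282713669069 [510.97848627 107.37744197 219.26979349] [-0.10544052 -0.16490954  1.1356745 ]
```

View pics/g.png

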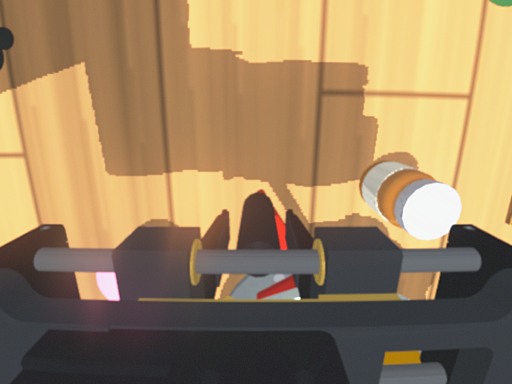

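```bash
python3 -m inch '{"hand":[0.2,0.2,0.2,0.2],"delta_pos":[[0,0,0],[0,0,0],[0,0,0],[0,0,0]],"turn":[0,0,0,0]}'
```

```text
t: 5.75
eef_pos: [511.4, 107.4, 219.2]
tcp_rot: [3.14, -0.0, 1.579]
ft_force: [5.0, -0.0, -2.5]
opening: 0.27
```

```bash
python3 -m inch '{"hand":[0.2,0.2,0.2,0.2],"delta_pos":[[0.35,0.64,0],[0.3,0.66,0],[0.26,0.68,0],[0.19,0.7,0]],"turn":[0,0,0,0]}'
```

```text
t: 6.15
eef_pos: [536.1, 120.5, 219.1]
tcp_rot: [-3.137, -0.003, 1.578]
ft_force: [-8.0, 8.9, 2.5]
opening: 0.269
```

```bash
python3 -m inch '{"hand":[0.2,0.2,0.2,0.2,0.2],"delta_pos":[[0.13,0.72,0],[0.07,0.72,0],[0.0,0.65,0],[0,0,0],[0,0,0]],"turn":[0,0,0,0,0]}'
python3 - <<'E'
from h import *
p,d=viewer.read_camera("scene"); cv2.imwrite("pics/i.png",cv2.resize(p[155:275,160:310],None,fx=5,fy=5,interpolation=2))
s=env.state(); print(s["opening"],s["eef_pos"],s["ft_force"])
E
```

```text
t: 6.65
eef_pos: [558.6, 121.8, 219.0]
tcp_rot: [-3.141, -0.001, 1.579]
ft_force: [0.5, 6.2, -1.6]
opening: 0.267
0.2682803689798203 [558.61918221 121.76549959 219.03189812] [ 1.44092864  6.80711137 -1.42068713]
```

View pics/i.png

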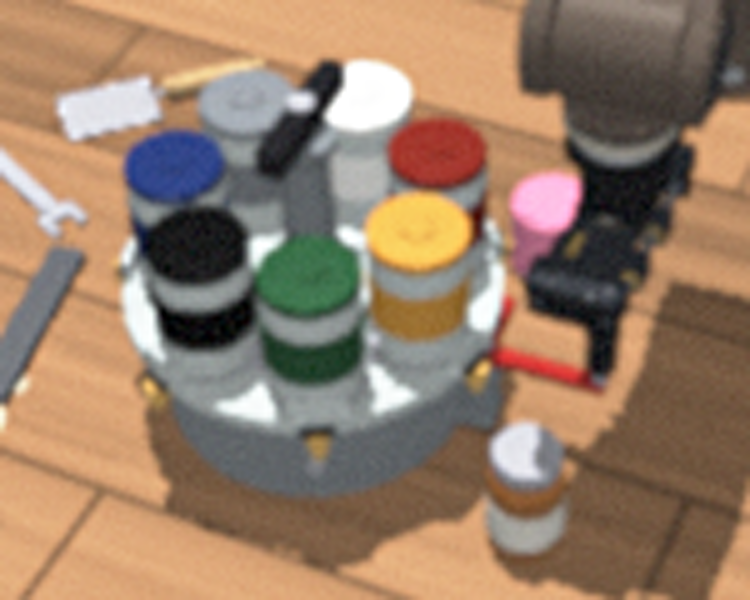

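```bash
python3 -m inch '{"hand":[0.2,0.2,0.7,0.7,0.7,0.7,0.7,0.7,0.7,0.7,0.7,0.7],"delta_pos":[[0,0.3,0],[0,0,0],[0,0,0],[0,0,0],[0,0,0],[0,0,-2],[0,0,-4],[0,0,-4],[0,0,-4],[0,0,-4],[0,0,-4],[0,0,0]],"turn":[0,0,0,0,0,0,0,0,0,0,0,0]}'
```

```text
t: 7.9
eef_pos: [562.0, 120.8, 444.7]
tcp_rot: [3.133, -0.001, 1.579]
ft_force: [0.7, -0.5, -0.4]
opening: 0.7
```

```bash
python3 -m inch '{"hand":[1,1,1,1,1,1,1,1,1,1,1,1,1,1,1,1,1,1,1,1],"delta_pos":[[0,0,0],[0,0,0],[0,0,0],[0,0,0],[0,0,0],[0,0,0],[0,0,0],[0,0,0],[0,0,0],[0,0,0],[0,0,0],[-1,2.95,0],[-1,2.95,0],[-1,2.95,0],[-1,2.95,0],[-1,2.95,0],[-1,2.95,0],[-1,2.95,0],[-1,2.95,0],[0,0,0]],"turn":[0.1435,0.1435,0.1435,0.1435,0.1435,0.1435,0.1435,0.1435,0.1435,0.1435,0.1435,0,0,0,0,0,0,0,0,0]}'
python3 - <<'E'
from h import *
c=viewer.get_calibration("wrist"); s=env.state(); print(s["eef_pos"],s["tcp_rot"],s["joints"].round(2))
p,d=viewer.read_camera("wrist"); cv2.imwrite("pics/j.png",p); np.save("pics/j_d.npy",d); np.save("pics/j_T.npy",c["T"])
print(proj(c,(583,-116,300)))
E
```

```text
t: 9.9
eef_pos: [480.7, -117.7, 438.7]
tcp_rot: [3.141, 0.001, -0.003]
ft_force: [-1.0, 1.2, -0.3]
opening: 0.998
[ 480.72774424 -117.72067195  438.73533801] [ 3.14125795e+00  7.44141156e-04 -2.72045756e-03] [-0.37  0.18  1.64 -0.    1.33  1.2 ]
[255.43668617  78.52345633]
```

View pics/j.png

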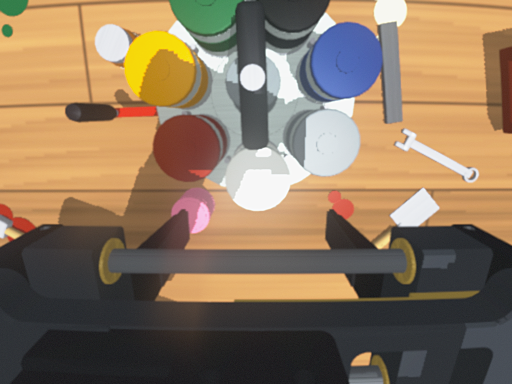

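```bash
cat > meas.py <<'E'
from h import *
from scipy.optimize import least_squares
def fit(P):  # P dict idx->xy
    def f(p): return np.concatenate([[p[0]+103*np.cos(p[2]-i*2*np.pi/7)-q[0],p[1]+103*np.sin(p[2]-i*2*np.pi/7)-q[1]] for i,q in P.items()])
    s=least_squares(f,[583,-116,3.1]); return s.x,np.abs(s.fun).max()
E
python3 - <<'E'
from meas import *
p=cv2.imread("pics/j.png"); c=viewer.get_calibration("wrist")
g=p.astype(int).sum(2)
m=((g<170)).astype(np.uint8); m[165:]=0; m[:, :225]=0; m[:,285:]=0; m[:50]=0
n,l,s,ce=cv2.connectedComponentsWithStats(m)
print(s[1:])
rows=[]
for v in range(50,148,4):
    u=np.where(m[v])[0]
    if len(u): rows.append((v,u.min(),u.max()))
print(rows)
print("cap",at_z(c,252.3,77,302))
lid={"white":(0,259,178),"red":(1,189,147),"ochre":(2,161,68),"blue":(5,346,61),"grey":(6,325,142)}
print({k:at_z(c,v[1],v[2],230)[:2].round(1) for k,v in lid.items()})
print(fit({v[0]:at_z(c,v[1],v[2],230) for v in lid.values()}))
cv2.imwrite("pics/j2.png",cv2.resize(p[0:215,140:400],None,fx=2.8,fy=2.8,interpolation=2))
E
```

```text
[]
[]
cap [ 584.41380711 -112.14454689  302.        ]
{'white': array([ 483.4, -118. ]), 'red': array([519.8, -38.7]), 'ochre': array([604.1, -13.8]), 'blue': array([ 610.4, -210.2]), 'grey': array([ 525. , -192.6])}
(array([ 585.65003155, -113.31133229,    3.17839757]), np.float64(3.565674363395374))
```

View pics/j2.png

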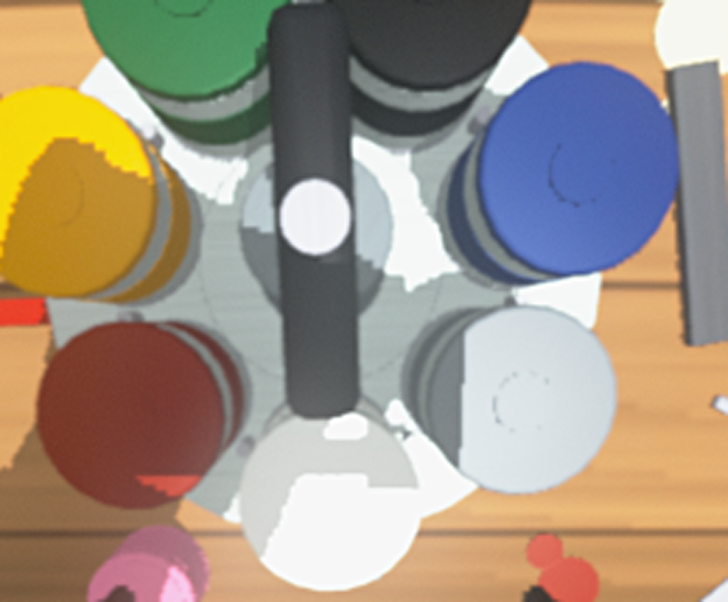

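```bash
python3 -m inch '{"hand":[0.8,0.8,0.8,0.8,0.8,0.8,0.8,0.8,0.8,0.8,0.8],"delta_pos":[[0,0,0],[2.6,-0.03,0],[2.6,-0.04,0],[2.6,-0.03,0],[2.6,-0.04,0],[0,0,0],[0,0,2.5],[0,0,2.5],[0,0,2.5],[0,0,1.8],[0,0,0]],"turn":[-0.037,0,0,0,0,0,0,0,0,0,0]}'
python3 - <<'E'
from h import *
p,d=viewer.read_camera("side"); cv2.imwrite("pics/k.png",cv2.resize(p[110:260,200:350],None,fx=4,fy=4,interpolation=2))
p,d=viewer.read_camera("scene"); cv2.imwrite("pics/k2.png",cv2.resize(p[125:265,160:310],None,fx=4,fy=4,interpolation=2))
E
```

```text
t: 11.05
eef_pos: [584.5, -109.1, 343.9]
tcp_rot: [-3.14, 0.004, 0.038]
ft_force: [-0.2, -0.0, 0.3]
opening: 0.799
```

View pics/k.png

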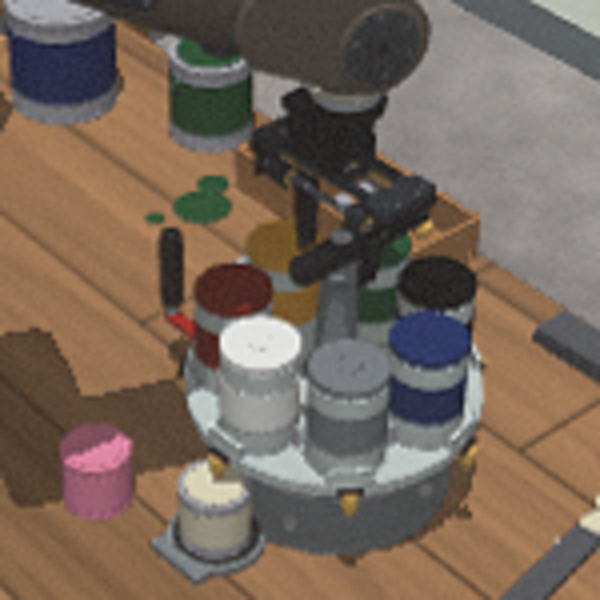

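View pics/k2.png

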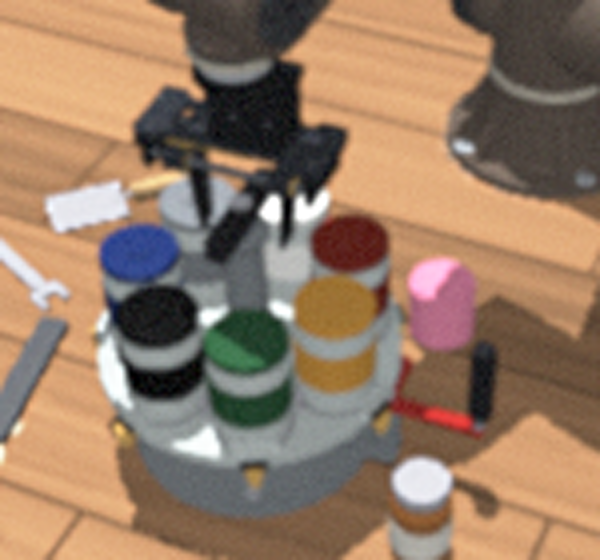

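```bash
python3 -m inch '{"hand":[0.2,0.2,0.2,0.2,0.2,0.2,0.2,0.2,0.2,0.2,0.2],"delta_pos":[[0,0.3,0],[0,0,0],[0,0,0],[0,0,0],[0,0,0],[0,0,0],[0,0,0],[0,0,0],[0,0,0],[0,0,0],[0,0,0]],"turn":[0,0,0,0,0,0,0,0,0,0,0]}'
```

```text
t: 12.25
eef_pos: [585.7, -113.8, 346.7]
tcp_rot: [3.14, -0.001, 0.037]
ft_force: [-0.6, -5.5, 1.0]
opening: 0.524
```

The jaws stopped at about 50 mm, which fits the column under the bar at 272 mm (the fingertips were at 269). I'll open a little, lift 8 mm and close again.

```bash
python3 -m inch '{"hand":[0.75,0.75,0.75,0.75,0.2,0.2,0.2,0.2,0.2,0.2,0.2,0.2,0.2],"delta_pos":[[0,0,0],[0,0,0],[0,0,-0.4],[0,0,-0.4],[0,0,0],[0,0,0],[0,0,0],[0,0,0],[0,0,0],[0,0,0],[0,0,0],[0,0,0],[0,0,0]],"turn":[0,0,0,0,0,0,0,0,0,0,0,0,0]}'
```

```text
t: 13.55
eef_pos: [585.7, -113.9, 354.1]
tcp_rot: [3.14, -0.0, 0.037]
ft_force: [0.6, -6.8, -1.1]
opening: 0.249
```

```bash
python3 -m inch '{"hand":[0.2,0.2,0.2,0.2,0.2],"delta_pos":[[0,0.1,0],[0,0,0],[0,0,0],[0,0,0],[0,0,0]],"turn":[0,-0.03,-0.05,-0.05,-0.05]}'
```

```text
t: 14.05
eef_pos: [585.6, -113.8, 354.1]
tcp_rot: [-3.141, 0.0, 0.221]
ft_force: [0.5, 1.6, -0.5]
opening: 0.25
```

```bash
python3 -m inch '{"hand":[0.2,0.2,0.2,0.2,0.2,0.2,0.2,0.2,0.2,0.2,0.2,0.2,0.2,0.2,0.2,0.2,0.2,0.2],"delta_pos":[[0,0,0],[0,0,0],[0,0,0],[0,0,0],[0,0,0],[0,0,0],[0,0,0],[0,0,0],[0,0,0],[0,0,0],[0,0,0],[0,0,0],[0,0,0],[0,0,0],[0,0,0],[0,0,0],[0,0,0],[0,0,0]],"turn":[-0.05,-0.05,-0.05,-0.05,-0.05,-0.05,-0.05,-0.05,-0.05,-0.05,-0.05,-0.05,-0.05,-0.04,-0.0276,0,0,0]}'
python3 - <<'E'
from h import *
p,d=viewer.read_camera("side"); cv2.imwrite("pics/l.png",cv2.resize(p[110:260,200:350],None,fx=4,fy=4,interpolation=2))
E
```

```text
t: 15.85
eef_pos: [585.1, -113.0, 354.2]
tcp_rot: [-3.139, -0.001, 0.937]
ft_force: [-4.4, 6.2, 0.6]
opening: 0.247
```

View pics/l.png

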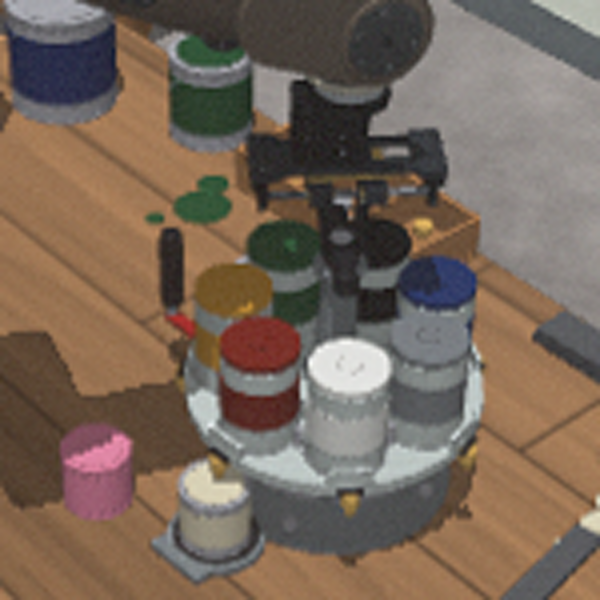

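```bash
python3 -m inch '{"hand":[0.7,0.7,0.7,0.7,0.7,0.7,0.7,0.7,0.7,0.7,0.7,0.7,0.7,0.7,0.7,0.7],"delta_pos":[[0,0,0],[0,0,0],[0,0,0],[0,0,0],[0,0,-1],[0,0,-2],[0,0,-3],[0,0,-3],[0,0,-1.5],[0,0,0],[0,0,0],[0,0,0],[0,0,0],[0,0,0],[0,0,0],[0,0,0]],"turn":[0,0,0,0,0,0,0,0,0,-0.13,-0.13,-0.13,-0.13,-0.113,0,0]}'
python3 - <<'E'
from h import *
p,d=viewer.read_camera("side"); cv2.imwrite("pics/m.png",cv2.resize(p[110:260,200:350],None,fx=4,fy=4,interpolation=2))
p,d=viewer.read_camera("wrist"); cv2.imwrite("pics/m2.png",p)
E
```

```text
t: 17.5
eef_pos: [585.6, -114.0, 459.7]
tcp_rot: [3.141, 0.0, 1.565]
ft_force: [-0.7, 0.7, 0.1]
opening: 0.698
```

View pics/m.png

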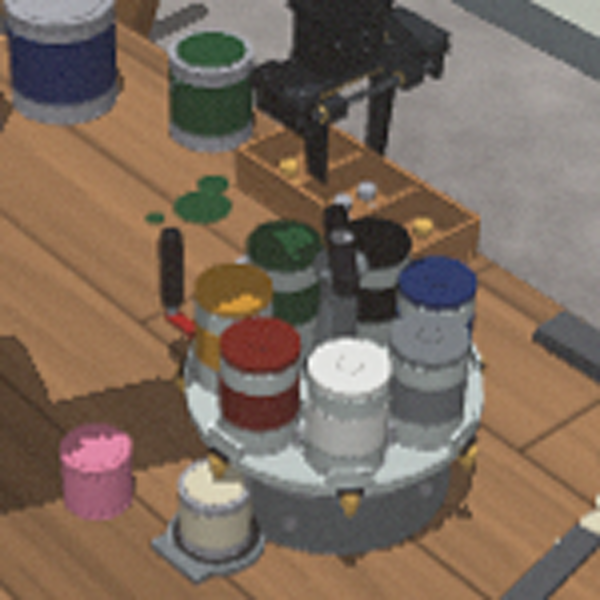

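View pics/m2.png

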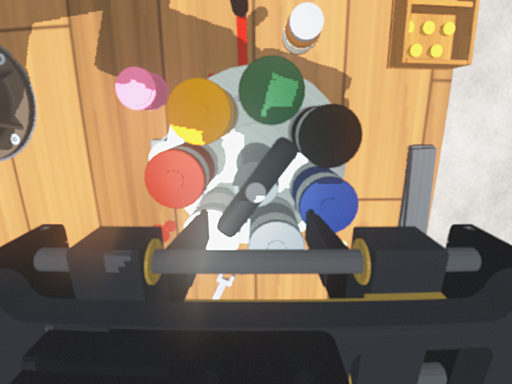

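```bash
python3 - <<'E'
from meas import *
c=viewer.get_calibration("wrist")
# idx: red now plays 0, ochre 1, green 2, black 3, blue 4
L={0:(175,179),1:(200,111),2:(272,90),3:(331,136),4:(328,202)}
for i,(u,v) in L.items(): print(i,at_z(c,u,v,230)[:2].round(1))
print(fit({i:at_z(c,u,v,230) for i,(u,v) in L.items()}))
a=at_z(c,287,146,300);b=at_z(c,227,230,300); print(a,b,np.arctan2(*(a-b)[[1,0]]))
E
```

```text
0 [ 483.1 -116.3]
1 [519.3 -34.5]
2 [603.5 -11.7]
3 [674.9 -64.3]
4 [ 676.5 -147.8]
(array([ 584.82888196, -111.44759942,    3.1861457 ]), np.float64(4.205405043410906))
[614.19833459 -68.2625466  300.        ] [ 554.46915465 -153.94964915  300.        ] 0.9620452361276792
```

```bash
python3 -m inch '{"hand":[0.7,0.7,0.7,0.7,0.7,0.7,0.7,0.7,0.7,0.7,0.7,0.7,0.7,0.7,0.7,0.7],"delta_pos":[[3.3,-0.34,0],[3.3,-0.34,0],[3.3,-0.34,0],[3.3,-0.34,0],[3.3,-0.34,0],[3.3,-0.34,0],[3.3,-0.34,0],[0,0,0],[0,0,3.5],[0,0,3.5],[0,0,3.5],[0,0,3.5],[0,0,3.5],[0,0,3.5],[0,0,3],[0,0,0]],"turn":[0,0,0,0,0,0,0,0,0,0,0,0,0,0,0,0]}'
python3 - <<'E'
from h import *
p,d=viewer.read_camera("wrist"); cv2.imwrite("pics/n.png",p)
E
```

```text
t: 19.2
eef_pos: [561.6, 116.2, 216.0]
tcp_rot: [-3.136, 0.001, 1.566]
ft_force: [-0.4, 1.3, 1.0]
opening: 0.699
```

View pics/n.png

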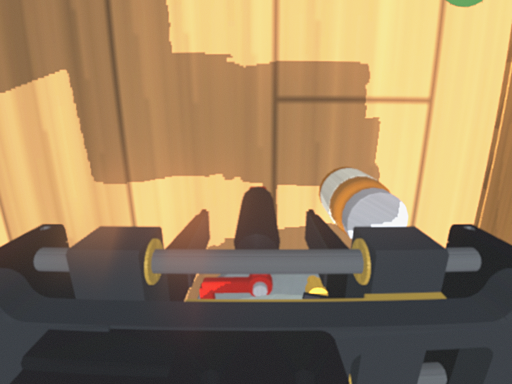

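```bash
python3 -m inch '{"hand":[0.2,0.2,0.2,0.2,0.2,0.2,0.2,0.2,0.2],"delta_pos":[[0.3,0,-0.2],[0,0,0],[0,0,0],[0,0,0],[0,0,0],[0,0,0],[0,0,0],[0,0,0],[0,0,0]],"turn":[0,0,0,0,0,0,0,0,0]}'
python3 -m inch '{"hand":[0.2,0.2,0.2,0.2,0.2],"delta_pos":[[0,-0.7,0],[-0.05,-0.72,0],[-0.12,-0.72,0],[-0.17,-0.7,0],[0,0,0]],"turn":[0,0,0,0,0]}'
```

```text
t: 20.15
eef_pos: [562.3, 120.2, 221.4]
tcp_rot: [-3.141, -0.0, 1.568]
ft_force: [-4.2, 0.2, 5.5]
opening: 0.271
t: 20.65
eef_pos: [533.9, 117.2, 221.5]
tcp_rot: [3.141, -0.001, 1.568]
ft_force: [-2.0, 5.4, 4.1]
opening: 0.266
```

```bash
python3 -m inch '{"hand":[0.2,0.2,0.2,0.2,0.2,0.2],"delta_pos":[[-0.25,-0.5,0],[-0.25,-0.5,0],[-0.28,-0.5,0],[-0.28,-0.5,0],[-0.12,-0.25,0],[0,0,0]],"turn":[0,0,0,0,0,0]}'
```

```text
t: 21.25
eef_pos: [512.0, 105.1, 221.5]
tcp_rot: [3.14, -0.0, 1.568]
ft_force: [1.3, 1.8, 5.3]
opening: 0.269
```

```bash
python3 -m inch '{"hand":[0.2,0.2,0.2,0.2],"delta_pos":[[-0.05,-0.15,0],[-0.05,-0.15,0],[0,0,0],[0,0,0]],"turn":[0,0,0,0]}'
```

```text
t: 21.65
eef_pos: [511.0, 104.7, 221.6]
tcp_rot: [3.136, -0.001, 1.568]
ft_force: [14.3, 8.8, -3.6]
opening: 0.269
```

```bash
python3 -m inch '{"hand":[0.2,0.7,0.7,0.7,0.7,0.7,0.7,0.7,0.7,0.7,0.7,0.7,0.7,0.7],"delta_pos":[[0,0.1,0],[0,0.1,0],[0,0,0],[0,0,0],[0,0,0],[0,0,-1.5],[0,0,-3],[0,0,-4],[0,0,-4],[0,0,-4],[0,0,-4],[-2,-2,0],[-2,-2,0],[0,0,0]],"turn":[0,0,0,0,0,0,0,0,0,0,0,0,0,0]}'
python3 - <<'E'
from h import *
s=env.state(); print(s["eef_pos"],s["ft_force"])
c=viewer.get_calibration("wrist"); p,d=viewer.read_camera("wrist"); cv2.imwrite("pics/o.png",p)
q,d=viewer.read_camera("side"); q2,d=viewer.read_camera("scene")
cv2.imwrite("pics/o2.png",np.hstack([cv2.resize(q[150:260,205:345],(400,314),interpolation=2),cv2.resize(q2[155:275,160:310],(392,314),interpolation=2)]))
print(proj(c,(511,107,188)))
for z in (100,150,188): print(proj(c,(511,107,z)), proj(c,(563,120,z)))
a=cv2.imread("pics/e.png"); 
E
```

```text
t: 23.05
eef_pos: [468.6, 62.9, 426.7]
tcp_rot: [3.141, 0.0, 1.567]
ft_force: [0.3, 0.4, -0.2]
opening: 0.7
[468.61164913  62.89333531 426.66919495] [ 0.2781721   0.43754169 -0.19664296]
[291.06054752 140.02747798]
[283.93902416 134.87162153] [317.61744124 126.33493324]
[287.57757865 137.50489633] [325.75659942 127.8616072 ]
[291.06054752 140.02747798] [333.5491403  129.32997533]
```

View pics/o.png

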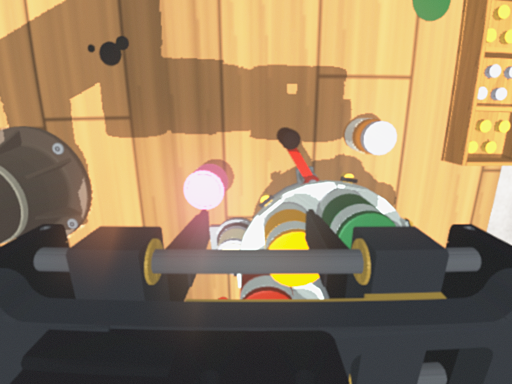

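View pics/o2.png

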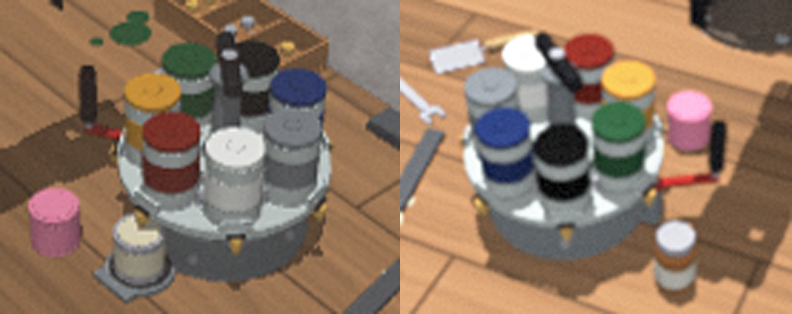

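Red is at the front in both views and the lever looks back home. I'll check the grip position against the first pictures at sub-pixel level.

```bash
python3 - <<'E'
from h import *
for cam,(x0,x1,y0,y1),(X0,X1,Y0,Y1) in (("scene",(274,290,196,226),(262,302,186,236)),("side",(226,244,168,202),(216,254,160,212))):
    p,_=viewer.read_camera(cam); cv2.imwrite(f"pics/z_{cam}.png",p)
    def mk(im):  # red lever + black grip
        r=im[y0:y1,x0:x1].astype(int); m=r.max(2)<60; ys,xs=np.where(m); return xs.mean()+x0,ys.mean()+y0,m.sum()
    print(cam,np.round(mk(cv2.imread(f"pics/a_{cam}.png")),2),np.round(mk(p),2))
    c=viewer.get_calibration(cam)
    print("px per lever 0.06rad:",proj(c,(516,110,130))-proj(c,(511,107,130)))
E
```

```text
scene [280.87 210.63  79.  ] [280.89 210.42  81.  ]
px per lever 0.06rad: [0.27264162 1.06153883]
side [235.53 182.61  99.  ] [235.5  182.82 102.  ]
px per lever 0.06rad: [ 0.50562867 -0.80081736]
```

```bash
python3 -c "
from cell import env,ticket
print(ticket.job_done(), env.state()['t'])"
```

```text
the job is handed in; nothing more can be done
the job is handed in; nothing more can be done
```

I swung the lock lever out to about 0.5 rad and gave it a few millimetres more. I then turned the carousel +51.4° anticlockwise by the bar, the shorter way. Finally I swung the lever home until it met its stop (14 N) and lifted the hand clear; the job was handed in at about 23 s.

**Last checks, before handing in:**
- **Carousel:** the canisters were within about 0.01 rad of the station before I locked it, against the notch's 2.5° (0.044 rad) capture. I did not re-measure the red canister after locking, but both overview cameras show it at the front, behind the cream tin.
- **Lever:** the grip is within 0.2 px of where it started, where 0.06 rad would be about 1 px.
- **Bench:** the tin, the jar and the other canisters look in place. I judged these by eye, not by measurement.

**Problems and disagreements:**
- **First closing on the bar:** the fingers stopped on the column below it, at about 50 mm opening and with about 5.5 N on the wrist. I opened, lifted 8 mm and gripped properly (24 mm).
- **Camera disagreement:** the two overview cameras disagreed by about 8–14 mm, so I used the wrist camera for the positions.

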